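# Sweep the dry clay offcuts off the wedging slab into the scrap tray

## Robot

A 6-joint arm with a two-finger parallel gripper is mounted at the origin on the work surface. World frame = base frame: x ahead of the robot, y to its left, z up, the work surface at z = 0. Lengths are in mm, angles in rad, forces in N, time in s.
With the tool pointing down it reaches from about 375 to 900 mm from the base axis. Payload 3.1 kg.
Tool frame: the origin (TCP) lies between the finger pads; the fingertips stand 11 mm ahead of it and the grasp point (between the pads) lies 8 mm behind it; z points along the fingers, y is the line along which they close (so a half turn about z gives the same grasp; the last joint's range is limited). The gripper opens to 87 mm and grips with 3 to 60 N. Pads are 19 mm wide; open, the fingers measure 117 mm over their backs; the gripper's body (75 mm by 190 mm) begins 51 mm behind the grasp point.
Start: joints at [-1.528, 0.527, 1.433, -0, 1.181, -0.178], TCP at [137.517, -609.66, 233.548] pointing down, gripper open.
Joint ranges: [-3.08, 3.08], [-0.75, 2.2], [0.22, 2.44], [-1.43, 4.57], [0, 2.65], [-2.85, 2.85]. Speed limits (rad/s): [2.79, 2.79, 3.14, 3.14, 3.14, 3.14].

## Interface

Orientations are given as a rotation vector (axis times angle).
In Python, from workcell import read_state, grab_frame, sign_off gives the robot as it stands.
- The arm moves only by the shell command python3 -m jog 'ROWS' [OPENING]. ROWS is text: rows parted by semicolons, each of 6 numbers parted by spaces: the shift along the tool's x, y, z normalised to -1 to 1, where 1 is 0.02 m, then the turn, a rotation vector about the tool's x, y, z normalised to -1 to 1, where 1 is 180 degrees. A call has 1 to 12 rows; each row shifts and turns the commanded pose from where the row before left it, along the tool's axes as they then stand; what a row does not reach is not made up. A row lasts 1/8 s, in which the tool goes at most 62.5 mm and 10.7 degrees, less where a joint would pass 70% of its speed; a pose out of reach is approached as far as the arm can. A call with a number of a shift or a turn outside -1 to 1 is refused whole. A call with a gripper value outside its range is refused whole. OPENING is the opening, from -1 (shut) to 1 (fully open), set as the call begins (- or left out, the last holds). The fingers move at their own pace and stop on an object; the grip force is fixed at half the most. Time passes only in rows, so rows that do not move let the fingers close. It gives the time, the measured TCP pose, the force, the opening and the grip force at its end, in the units of the state.
- read_state(): the state, without advancing time (a new reading comes with each control period).
- grab_frame(name): name is "scene" or "top"; returns a dict with "image" (480x640x3 uint8, red, green, blue), "fovy" (degrees; the focal length in pixels is half the picture's height over the tangent of half this angle, whatever the lens; pixels are square), "cx", "cy" (the principal point, pixels), "origin" and "rotation" of the camera in the world. Camera axes: x right, y up, looking along -z (the intrinsics and any distortion apply to the point x, -y, -z); pixel columns grow to the right and rows downward; lengths in mm; the calibration is good to about 2 mm. A picture is of the moment at which its call begins. There is no depth.
- sign_off(): hands the job in; it is judged then, once.
The state is a dict: "t": time; "q": joint angles; "qvel": joint speeds; "tau": joint torques, N m; "tcp_pos": TCP position; "ee_rot": TCP orientation; "ft_force": force on the tool from outside, world axes, zero at the start; "moment": the same for the moment, N m; "gripper_width": finger opening in mm; "finger_force": force on a finger pad.
Only numpy, scipy, OpenCV 4.12 (cv2) and the standard library are available. Lean on these libraries where they do the work, as an engineer would, in place of code of your own. Each camera call takes 0.05 s, during which the arm holds its last target. There are 200 camera calls.

## Task

Clear the wedging slab: with your fingertips, sweep the four dry clay offcuts along the slab and over its end into the empty scrap tray standing there. They are brittle, so only push them, do not pinch, press on or lift them. Leave the pinch pot and the wooden stamp standing where they are on the slab, and do not disturb the other things on the bench.

Things in the scene. Friction and masses are not known exactly. Their poses are not given: they have to be found in the camera images.
- slab: plaster wedging slab in a wooden frame with flush top, 280 (its x) by 340 mm (its y) and 26 mm thick, raised on two wooden battens and fixed to the bench; origin on the bench under its centre, z up, so its flat working top is 80 mm above the origin; along both long sides (outside its +x and -x edges) a 12 mm thick wooden lip stands 12 mm higher than the top, while the two ends (+y and -y) are open
- tray: empty grey plastic scrap tray, open on top, 300 (x) by 160 (y) by 50 mm high, walls and floor 4 mm; fixed, standing against one of the slab's two ends (its +y or its -y end) and parallel to it, its near wall tucked 10 mm under the slab's overhang, so that what is pushed over that end drops in; its rim is 30 mm below the slab's top; origin at the centre of its underside
- wareboard: plywood ware board 280 by 160 by 18 mm carrying three small dry bowls (tops up to 73 mm above the bench), fixed, tucked under the other end of the slab; origin at the centre of its underside
- offcut_lump: grey dry clay offcut, an irregular lump about 30 by 30 mm and 18 mm high, about 24 g, lying on the slab in any heading, 70 to 100 mm from its lengthwise middle line; origin at its middle, 9 mm above its underside
- offcut_strip: grey dry clay offcut, a strip 40 (its x) by 16 (its y) by 16 mm high, about 20 g, lying on the slab in any heading, 70 to 100 mm from its lengthwise middle line; origin at its middle, 8 mm above its underside
- offcut_wedge: grey dry clay offcut, a stepped triangular wedge 34 (its x) by 31 mm and 16 mm high, about 18 g, lying on the slab in any heading, 70 to 100 mm from its lengthwise middle line; origin at its middle, 8 mm above its underside
- offcut_corner: grey dry clay offcut, L-shaped, 34 by 32 mm with 14 mm wide legs and 16 mm high, about 18 g, lying on the slab in any heading, 70 to 100 mm from its lengthwise middle line; origin at its middle, 8 mm above its underside
- pot: small unfired grey clay pinch pot, 64 mm across, 42 mm high, standing loose on the slab, within 15 mm of its lengthwise middle line (slab x = 0), with two offcuts lying on each side of that line; origin at the centre of its underside
- stamp: small turned wooden clay stamp, 26 mm across, 45 mm high, standing loose on end on the slab, within 15 mm of the same middle line; origin at the centre of its underside
- bowl: dark glazed bowl, 90 mm across, 45 mm high, loose on the bench off to the side, beyond the tray or ware board; origin at the centre of its underside
- jar: white jar with black cap, 68 mm across, 85 mm high, loose on the bench off to the side, beyond the tray or ware board; origin at the centre of its underside
- spoon: steel spoon, 190 mm long, lying loose on the bench nearer the robot than the slab; origin under its middle
- slat: wooden rolling slat, 300 by 32 by 8 mm, lying loose on the bench nearer the robot than the slab; origin at the centre of its underside

How it is judged:
By the outcome, as a careful person would: the job done as asked, in the order asked, and still so for the second after the job is handed in, with the robot touching nothing.
It also fails if it takes over 67 s, if anything falls off the work surface, if the arm or the gripper's body presses on something with over 40 N, if the wrist force passes 120 N, or if a joint passes its speed limit or range.

## Working session

There is one attempt and no reset: what is moved stays moved. The work goes in short steps, Python scripts to look and compute and a shell command to move; the robot and the scene stay as the last step left them, time stands still between calls to the robot, and variables do not carry over. Pictures are saved under pics/ and viewed, at most 10 in all, crops included, and the job is handed in when it is done.

```bash
mkdir -p pics; cat > h.py <<'E'
import numpy as np, cv2
from workcell import read_state, grab_frame, sign_off
def save(n,f): cv2.imwrite(n,f["image"][:,:,::-1])
def ray(f,u,v):
    F=240/np.tan(np.radians(f["fovy"])/2)
    d=np.array([(u-f["cx"])/F,-(v-f["cy"])/F,-1]); return np.array(f["origin"]),np.array(f["rotation"])@d
def pt(f,u,v,z):
    o,d=ray(f,u,v); return o+d*(z-o[2])/d[2]
def proj(f,p):
    F=240/np.tan(np.radians(f["fovy"])/2)
    c=np.array(f["rotation"]).T@(np.array(p,float)-np.array(f["origin"]))
    return f["cx"]+F*c[0]/-c[2], f["cy"]-F*c[1]/-c[2]
E
python3 - <<'E'
from h import *
import pickle
for n in("top","scene"):
    f=grab_frame(n); save(f"pics/{n}0.png",f); pickle.dump(f,open(n+"0.pkl","wb"))
    print(n,{k:v for k,v in f.items() if k!="image"})
print(read_state())
E
```

```text
top {'fovy': 47.15095798833762, 'cx': 320.8212200587084, 'cy': 237.33842747617146, 'origin': array([ 157.55430469,   16.6518447 , 1406.96040009]), 'rotation': array([ 0.1820389 , -0.17525775, -1.57157496])}
scene {'fovy': 51.309280852181416, 'cx': 335.74976195030797, 'cy': 236.4160373124366, 'origin': array([1177.54005848,   98.88941894,  998.9437867 ]), 'rotation': array([0.49740476, 0.57944744, 1.63375174])}
{'t': 0.1, 'q': array([-1.52750065e+00,  5.28370104e-01,  1.43377130e+00,  2.26928477e-05,
        1.18140798e+00, -1.78474535e-01]), 'qvel': array([-1.92690895e-03, -2.27076251e-03, -4.19024322e-03, -7.01278429e-05,
       -5.94583875e-04,  1.83924178e-03]), 'tau': array([-5.37683331e-05, -4.40986061e+01, -1.77151144e+01,  6.35189912e-02,
        5.34148165e-02, -3.87946579e-05]), 'tcp_pos': array([ 137.4953569 , -609.03460651,  232.67228888]), 'ee_rot': array([-3.12036133e+00, -3.47413049e-01, -2.40325713e-04]), 'ft_force': array([-0.42212854, -0.07654011,  0.38339507]), 'moment': array([ 0.03826207, -0.03017616,  0.02411799]), 'finger_force': 0.0, 'gripper_width': 86.95685813292084}
```

View pics/top0.png

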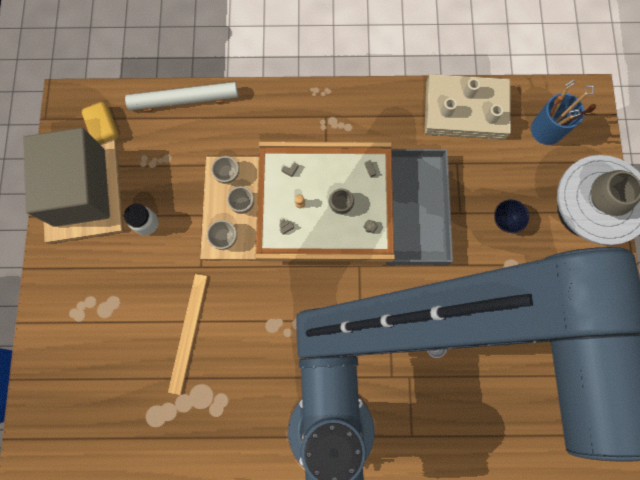

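View pics/scene0.png

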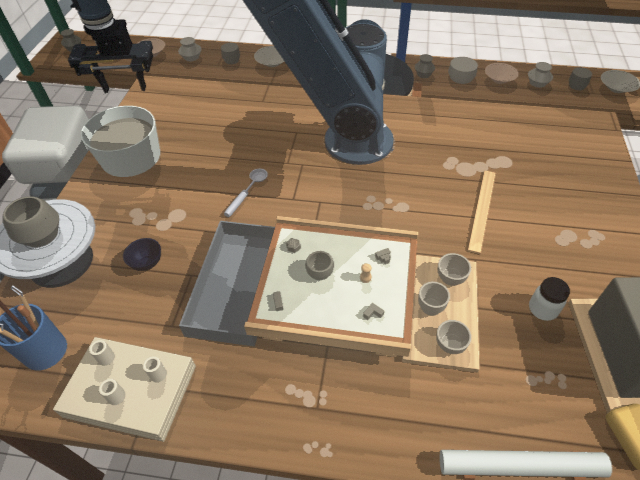

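The top view shows the tray on the right, at world −y (about 420,205), and the ware board on the left. Offcuts are near (292,169), (373,169), (287,227) and (373,227), the pot is at (341,200) and the stamp at (299,201). Next I'll measure these.

```bash
cat >> h.py <<'E'
from scipy.spatial.transform import Rotation as R
_g=grab_frame
def fix(f):
    f=dict(f); r=np.array(f["rotation"])
    if r.shape==(3,): f["rotation"]=R.from_rotvec(r).as_matrix()
    return f
def blobs(f,poly,z,thr=150,amin=60):
    m=np.zeros((480,640),np.uint8); cv2.fillPoly(m,[np.array(poly)],255)
    g=f["image"].max(2); b=((g<thr)&(m>0)).astype(np.uint8)
    n,l,s,c=cv2.connectedComponentsWithStats(b)
    return [(s[i,4],c[i],pt(f,*c[i],z)) for i in range(1,n) if s[i,4]>amin],l
E
python3 - <<'E'
from h import *
import pickle
f=fix(pickle.load(open("top0.pkl","rb"))); s=fix(pickle.load(open("scene0.pkl","rb")))
def both(n,a,b,z): print(n,pt(f,*a,z).round(0),pt(s,*b,z).round(0))
for n,a,z in [("frame TL",(257,151),80),("TR",(393,151),80),("BR",(394,252),80),("BL",(257,250),80)]: print(n,pt(f,*a,z).round(0))
for n,a,z in [("nearL",(280,224),80),("nearR",(416,235),80),("farR",(412,348),80),("farL",(248,330),80)]: print("s",n,pt(s,*a,z).round(0))
both("pot",(341,200),(320,264),110)
both("stamp",(299,200),(366,271),110)
both("oA",(292,169),(373,312),90);both("oB",(373,169),(275,300),90);both("oC",(287,227),(383,256),90);both("oD",(373,227),(293,245),90)
a=cv2.resize(f["image"][135:270,190:460],None,fx=2.9,fy=2.9,interpolation=cv2.INTER_CUBIC)
b=cv2.resize(s["image"][210:360,180:480],None,fx=2.6,fy=2.6,interpolation=cv2.INTER_CUBIC)
cv2.imwrite("pics/c1.png",a[:,:,::-1]);cv2.imwrite("pics/c2.png",b[:,:,::-1])
E
```

```text
frame TL [694. 184.  80.]
TR [ 690. -166.   80.]
BR [ 426. -158.   80.]
BL [434. 179.  80.]
s nearL [ 426. -145.   80.]
s nearR [417. 180.  80.]
s farR [710. 183.  80.]
s farL [ 714. -152.   80.]
pot [551. -29. 110.] [551. -27. 110.]
stamp [552.  74. 110.] [557.  74. 110.]
oA [640.  93.  90.] [644.  99.  90.]
oB [ 638. -112.   90.] [ 643. -110.   90.]
oC [489. 104.  90.] [496. 108.  90.]
oD [ 487. -108.   90.] [ 493. -100.   90.]
```

View pics/c1.png

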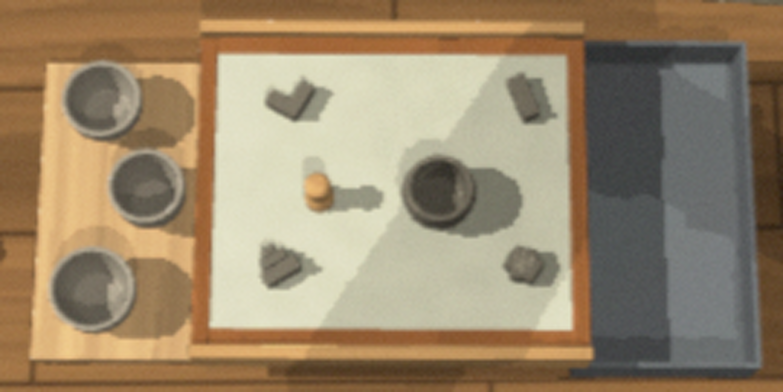

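View pics/c2.png

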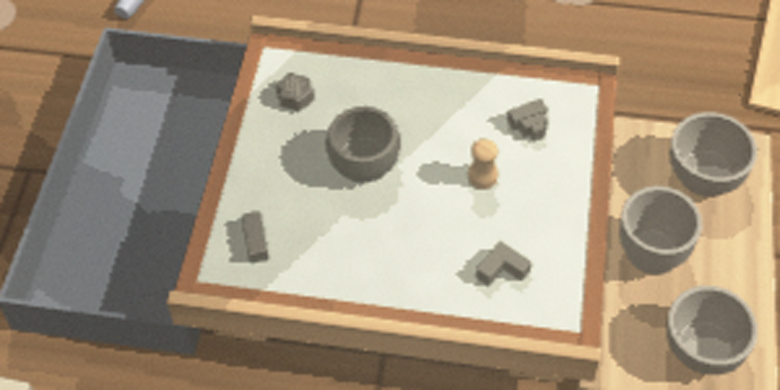

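The crops show the corner at crop (290,98), strip (524,98), wedge (280,265) and lump (524,264). The pot and stamp stand between the two lanes. I'll do one check of slab yaw and lane position, then start moving.

```bash
python3 - <<'E'
from h import *
import pickle
f=fix(pickle.load(open("top0.pkl","rb"))); s=fix(pickle.load(open("scene0.pkl","rb")))
T=lambda u,v,z=80: pt(f,190+u/2.9,135+v/2.9,z).round(0)
S=lambda u,v,z=80: pt(s,180+u/2.6,210+v/2.6,z).round(0)
print("white top",T(216,55),T(567,55),T(574,330),T(210,328))
print("white sc ",S(602,83),S(266,48),S(197,284),S(581,332))
print("pot rim T",T(405,190,122),T(473,190,122),T(439,157,122),T(439,227,122)," S",S(363,107,122),S(363,158,122),S(327,138,122),S(400,138,122))
print("offc T",[T(*a,88)[:2] for a in((290,98),(524,98),(280,265),(524,264))])
print("offc S",[S(*a,88)[:2] for a in((503,263),(255,236),(529,118),(295,91))])
print("end T",T(583,40),T(585,345),"S",S(250,40),S(180,292))
print("bucket rim",pt(s,160,135,130).round(),pt(s,120,125,130).round(),pt(s,85,130,130).round(), "base",pt(s,130,172,0).round())
E
python3 -m jog '0 0 -0.5 0 0 -0.0536;0 0 -0.5 0 0 -0.0536;0 0 -0.5 0 0 -0.0536;0 0 -0.5 0 0 -0.0536;0 0 -0.5 0 0 -0.0536;0 0 -0.5 0 0 -0.0536;0 0 -0.5 0 0 -0.0536;0 0 -0.5 0 0 -0.0536' -0.77
```

```text
white top [686. 164.  80.] [ 683. -146.   80.] [ 434. -144.   80.] [439. 165.  80.]
white sc  [439. 171.  80.] [ 439. -137.   80.] [ 688. -142.   80.] [689. 165.  80.]
pot rim T [547.  -1. 122.] [546. -58. 122.] [575. -30. 122.] [514. -29. 122.]  S [526. -32. 122.] [578. -23. 122.] [562. -56. 122.] [553.   4. 122.]
offc T [array([642.,  98.]), array([ 640., -106.]), array([491., 106.]), array([ 490., -102.])]
offc S [array([641.,  99.]), array([ 642., -103.]), array([493., 109.]), array([491., -99.])]
end T [ 697. -161.   80.] [ 421. -153.   80.] S [ 432. -154.   80.] [ 697. -154.   80.]
bucket rim [ 204. -515.  130.] [ 178. -638.  130.] [ 211. -724.  130.] base [ 226. -634.    0.]
t: 1.1
tcp_pos: [137.5, -609.2, 313.2]
ee_rot: [-2.217, -2.225, -0.002]
ft_force: [-0.9, -0.2, -0.9]
gripper_width: 15.8
finger_force: 0.0
```

```bash
python3 -m jog '0.92 0.585 0 0 0 0;0.92 0.585 0 0 0 0;0.92 0.585 0 0 0 0;0.92 0.585 0 0 0 0;0.92 0.585 0 0 0 0;0.92 0.585 0 0 0 0;0.92 0.585 0 0 0 0;0.92 0.585 0 0 0 0;0.92 0.585 0 0 0 0;0.92 0.585 0 0 0 0;0.92 0.585 0 0 0 0;0.92 0.585 0 0 0 0'
python3 -m jog '0.92 0.585 0 0 0 0;0.92 0.585 0 0 0 0;0.92 0.585 0 0 0 0;0.92 0.585 0 0 0 0;0.92 0.585 0 0 0 0;0.92 0.585 0 0 0 0;0.92 0.585 0 0 0 0;0.92 0.585 0 0 0 0;0.92 0.585 0 0 0 0;0.92 0.585 0 0 0 0;0.92 0.585 0 0 0 0;0.92 0.585 0 0 0 0'
python3 -m jog '0.92 0.585 0.5 0 0 0;0.92 0.585 0.5 0 0 0;0.92 0.585 0.5 0 0 0;0.92 0.585 0.5 0 0 0;0.92 0.585 0.5 0 0 0;0.92 0.585 0.5 0 0 0;0 0 0.5 0 0 0;0 0 0 0 0 0'
```

```text
t: 2.6
tcp_pos: [279.1, -387.9, 313.6]
ee_rot: [2.223, 2.219, -0.0]
ft_force: [0.3, 0.3, 0.5]
gripper_width: 9.8
finger_force: 0.0
t: 4.1
tcp_pos: [419.6, -167.3, 313.6]
ee_rot: [2.223, 2.219, 0.0]
ft_force: [-0.0, 0.8, -0.1]
gripper_width: 9.9
finger_force: 0.0
t: 5.1
tcp_pos: [488.6, -58.1, 242.8]
ee_rot: [-2.222, -2.219, 0.002]
ft_force: [-0.2, 0.3, -0.3]
gripper_width: 10.1
finger_force: 0.0
```

```bash
python3 -m jog '0 0 1 0 0 0;0 0 1 0 0 0;0 0 1 0 0 0;0 0 1 0 0 0;0 0 1 0 0 0;0 0 1 0 0 0;0 0 0.7 0 0 0;0 0 0.35 0 0 0;0 0 0.3 0 0 0;0 0 0 0 0 0'
cat >> h.py <<'E'
def look(n):
    f=grab_frame("top"); s=grab_frame("scene")
    a=cv2.resize(f["image"][135:270,210:470],(780,405//1),interpolation=cv2.INTER_CUBIC)[:,:]
    b=cv2.resize(s["image"][200:360,170:430],(780,480),interpolation=cv2.INTER_CUBIC)
    cv2.imwrite(n,cv2.resize(np.vstack([a,b]),(529,600))[:,:,::-1]) ; return fix(f),fix(s)
E
python3 -c "from h import *; look('pics/l1.png')"
```

```text
t: 6.35
tcp_pos: [489.6, -58.4, 96.5]
ee_rot: [-2.224, -2.219, 0.0]
ft_force: [-0.6, -0.6, 0.4]
gripper_width: 10.2
finger_force: 0.0
```

View pics/l1.png

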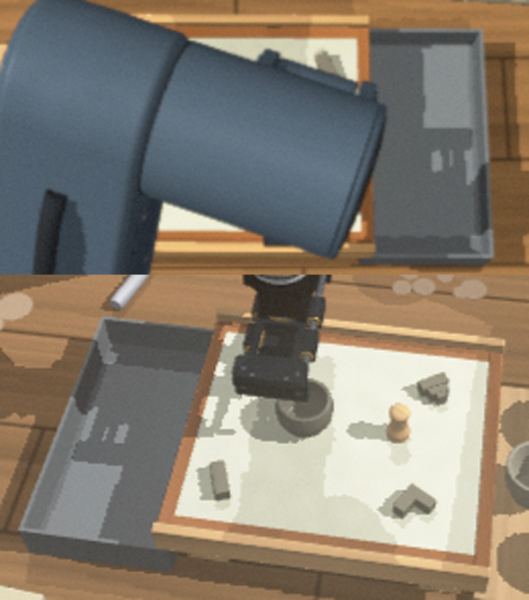

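The gripper is behind the lump (lower view, about 275,370), clear of the pot, with no contact force. Next I push.

```bash
python3 -m jog '-0.5 0 0 0 0 0;-0.5 0 0 0 0 0;-0.5 0 0 0 0 0;-0.5 0 0 0 0 0;-0.5 0 0 0 0 0;-0.5 0 0 0 0 0;-0.5 0 0 0 0 0;-0.5 0 0 0 0 0;-0.5 0 0 0 0 0;-0.5 0 0 0 0 0;-0.5 0 0 0 0 0;-0.5 0 0 0 0 0'
python3 -m jog '0 0 0 0 0 0;0 0 -0.6 0 0 0;0 0 -1 0 0 0;0 0 -1 0 0 0;0 0 -1 0 0 0'
python3 -c "from h import *; look('pics/l2.png')"
```

```text
t: 7.95
tcp_pos: [489.3, -179.0, 96.5]
ee_rot: [2.224, 2.219, 0.0]
ft_force: [0.3, -1.3, -0.0]
gripper_width: 10.1
finger_force: 0.0
t: 8.57
tcp_pos: [489.3, -177.8, 169.9]
ee_rot: [2.223, 2.22, 0.0]
ft_force: [-0.4, -0.0, 0.1]
gripper_width: 10.1
finger_force: 0.0
```

View pics/l2.png

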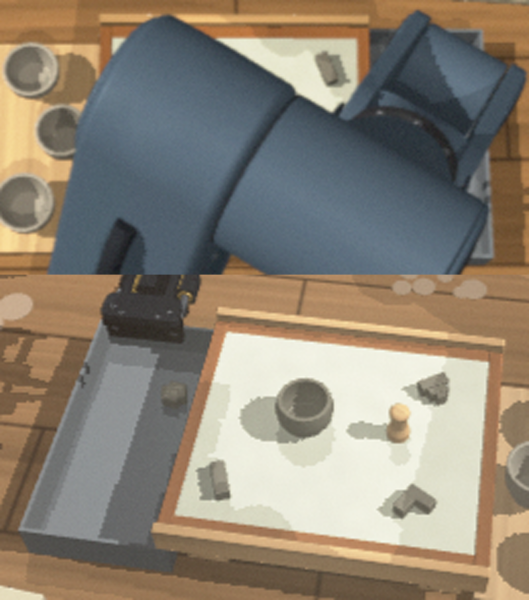

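The lump is in the tray (lower view, 175,395). Next is the strip.

```bash
python3 -m jog '0.655 0.844 0 0 0 0;0.655 0.844 0 0 0 0;0.655 0.844 0 0 0 0;0.655 0.844 0 0 0 0;0.655 0.844 0 0 0 0;0.655 0.844 0 0 0 0;0.655 0.844 0 0 0 0;0.655 0.844 0 0 0 0;0.655 0.844 0 0 0 0;0 0 0 0 0 0'
python3 -m jog '0 0 0.8 0 0 0;0 0 1 0 0 0;0 0 1 0 0 0;0 0 0.5 0 0 0;0 0 0.3 0 0 0;0 0 0 0 0 0'
```

```text
t: 9.93
tcp_pos: [642.8, -59.5, 168.4]
ee_rot: [2.221, 2.221, 0.001]
ft_force: [-0.1, 0.8, 0.2]
gripper_width: 10.0
finger_force: 0.0
t: 10.68
tcp_pos: [641.2, -60.9, 96.3]
ee_rot: [-2.224, -2.219, 0.0]
ft_force: [0.2, -0.4, -0.5]
gripper_width: 9.9
finger_force: 0.0
```

```bash
python3 -m jog '-0.5 0 0 0 0 0;-0.5 0 0 0 0 0;-0.5 0 0 0 0 0;-0.5 0 0 0 0 0;-0.5 0 0 0 0 0;-0.5 0 0 0 0 0;-0.5 0 0 0 0 0;-0.5 0 0 0 0 0;-0.5 0 0 0 0 0;-0.5 0 0 0 0 0;-0.5 0 0 0 0 0;-0.5 0 0 0 0 0'
python3 -m jog '0 0 0 0 0 0;0 0 -0.6 0 0 0;0 0 -1 0 0 0;0 0 -1 0 0 0;0 0 -1 0 0 0'
python3 -c "from h import *; look('pics/l3.png')"
```

```text
t: 12.18
tcp_pos: [641.2, -181.4, 96.6]
ee_rot: [2.224, 2.219, -0.0]
ft_force: [-0.2, -0.2, 0.6]
gripper_width: 10.0
finger_force: 0.0
t: 12.8
tcp_pos: [641.8, -180.4, 171.1]
ee_rot: [2.221, 2.219, 0.001]
ft_force: [-0.5, 0.3, -0.8]
gripper_width: 9.9
finger_force: 0.0
```

View pics/l3.png

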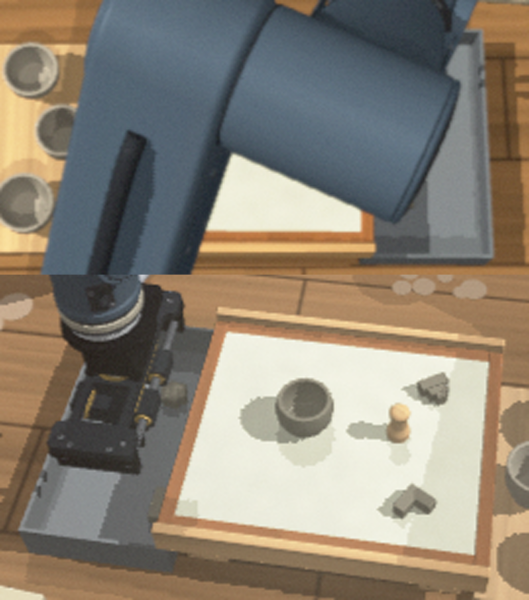

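The strip is off the slab and in the tray (lower view, about 155,505). Next is the corner.

```bash
python3 -m jog '1 0 0 0 0 0;1 0 0 0 0 0;1 0 0 0 0 0;1 0 0 0 0 0;1 0 0 0 0 0;1 0 0 0 0 0;1 0 0 0 0 0;1 0 0 0 0 0;1 0 0 0 0 0;1 0 0 0 0 0;1 0 0 0 0 0;1 0 0 0 0 0'
python3 -m jog '1 0 0 0 0 0;1 0 0 0 0 0;1 0 0 0 0 0;1 0 0 0 0 0;0 0 0.8 0 0 0;0 0 1 0 0 0;0 0 1 0 0 0;0 0 0.5 0 0 0;0 0 0.3 0 0 0;0 0 0 0 0 0'
```

```text
t: 14.4
tcp_pos: [641.7, 60.6, 168.5]
ee_rot: [2.224, 2.219, 0.0]
ft_force: [-0.1, -0.2, -0.1]
gripper_width: 10.4
finger_force: 0.0
t: 15.65
tcp_pos: [641.8, 139.0, 96.3]
ee_rot: [-2.224, -2.219, 0.001]
ft_force: [0.4, 0.4, -0.1]
gripper_width: 10.2
finger_force: 0.0
```

```bash
python3 -m jog '-0.5 0 0 0 0 0;-0.5 0 0 0 0 0;-0.5 0 0 0 0 0;-0.5 0 0 0 0 0;-0.5 0 0 0 0 0;-0.5 0 0 0 0 0;-0.5 0 0 0 0 0;-0.5 0 0 0 0 0;-0.5 0 0 0 0 0;-0.5 0 0 0 0 0;-0.5 0 0 0 0 0;-0.5 0 0 0 0 0'
python3 -c "from h import *; look('pics/l4.png')"
```

```text
t: 17.15
tcp_pos: [641.6, 18.6, 96.5]
ee_rot: [2.223, 2.219, 0.0]
ft_force: [0.4, -0.3, 0.4]
gripper_width: 10.1
finger_force: 0.1
```

View pics/l4.png

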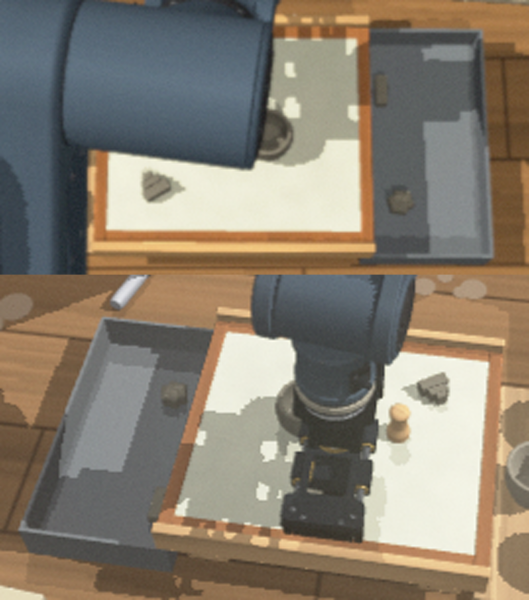

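The strip and lump are both in the tray (upper view, 381,88 and 400,200). The corner has left its spot and is hidden under the gripper, so I keep pushing.

```bash
python3 -m jog '-0.5 0 0 0 0 0;-0.5 0 0 0 0 0;-0.5 0 0 0 0 0;-0.5 0 0 0 0 0;-0.5 0 0 0 0 0;-0.5 0 0 0 0 0;-0.5 0 0 0 0 0;-0.5 0 0 0 0 0;-0.5 0 0 0 0 0;-0.5 0 0 0 0 0'
python3 -m jog '-0.5 0 0 0 0 0;-0.5 0 0 0 0 0;-0.5 0 0 0 0 0;-0.5 0 0 0 0 0;-0.5 0 0 0 0 0;-0.5 0 0 0 0 0;-0.5 0 0 0 0 0;-0.5 0 0 0 0 0;-0.5 0 0 0 0 0;-0.5 0 0 0 0 0;0 0 0 0 0 0'
python3 -m jog '0 0 -0.6 0 0 0;0 0 -1 0 0 0;0 0 -1 0 0 0;0 0 -1 0 0 0;0 0 -1 0 0 0'
python3 -c "from h import *; look('pics/l5.png')"
```

```text
t: 18.5
tcp_pos: [641.4, -81.3, 96.5]
ee_rot: [-2.223, -2.219, 0.0]
ft_force: [0.9, -0.1, -0.5]
gripper_width: 10.0
finger_force: 0.0
t: 19.88
tcp_pos: [641.3, -181.7, 96.6]
ee_rot: [2.225, 2.218, 0.0]
ft_force: [0.1, -0.4, -0.4]
gripper_width: 10.2
finger_force: 0.0
t: 20.5
tcp_pos: [641.7, -180.4, 191.2]
ee_rot: [2.221, 2.219, 0.001]
ft_force: [0.4, -0.6, -0.4]
gripper_width: 10.1
finger_force: 0.0
```

View pics/l5.png

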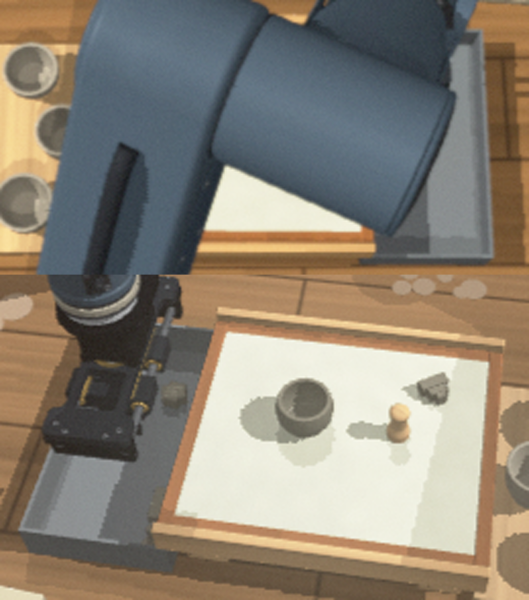

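The corner is off the slab. Last is the wedge, pushed along x≈487 to clear the pot.

```bash
python3 -m jog '0.895 -0.43 0 0 0 0;0.895 -0.43 0 0 0 0;0.895 -0.43 0 0 0 0;0.895 -0.43 0 0 0 0;0.895 -0.43 0 0 0 0;0.895 -0.43 0 0 0 0;0.895 -0.43 0 0 0 0;0.895 -0.43 0 0 0 0;0.895 -0.43 0 0 0 0'
python3 -m jog '0.895 -0.43 0 0 0 0;0.895 -0.43 0 0 0 0;0.895 -0.43 0 0 0 0;0.895 -0.43 0 0 0 0;0.895 -0.43 0 0 0 0;0.895 -0.43 0 0 0 0;0.895 -0.43 0 0 0 0;0.895 -0.43 0 0 0 0;0.895 -0.43 0 0 0 0;0 0 0 0 0 0'
python3 -m jog '0 0 1 0 0 0;0 0 1 0 0 0;0 0 1 0 0 0;0 0 0.8 0 0 0;0 0 0.5 0 0 0;0 0 0.3 0 0 0;0 0 0 0 0 0'
```

```text
t: 21.72
tcp_pos: [563.6, -18.3, 188.6]
ee_rot: [2.223, 2.219, 0.0]
ft_force: [0.6, 0.3, 0.3]
gripper_width: 9.9
finger_force: 0.0
t: 22.98
tcp_pos: [486.1, 143.1, 188.5]
ee_rot: [-2.221, -2.222, 0.001]
ft_force: [0.5, -0.2, 0.3]
gripper_width: 10.0
finger_force: 0.0
t: 23.85
tcp_pos: [487.2, 141.7, 96.4]
ee_rot: [-2.224, -2.219, 0.0]
ft_force: [-0.2, -0.2, 0.4]
gripper_width: 10.3
finger_force: 0.0
```

```bash
python3 -m jog '-0.5 0 0 0 0 0;-0.5 0 0 0 0 0;-0.5 0 0 0 0 0;-0.5 0 0 0 0 0;-0.5 0 0 0 0 0;-0.5 0 0 0 0 0;-0.5 0 0 0 0 0;-0.5 0 0 0 0 0;-0.5 0 0 0 0 0;-0.5 0 0 0 0 0;-0.5 0 0 0 0 0'
python3 - <<'E'
from h import *
import pickle
p0=fix(pickle.load(open("scene0.pkl","rb")))
s=fix(grab_frame("scene")); 
b,l=blobs(s,[(285,226),(415,237),(408,345),(252,322)],88,thr=110,amin=25)
for x in b: print(x[0],x[1].round(),x[2].round())
E
```

```text
t: 25.22
tcp_pos: [486.9, 31.1, 96.6]
ee_rot: [2.224, 2.219, 0.0]
ft_force: [0.2, -0.5, -0.3]
gripper_width: 10.0
finger_force: 0.1
1650 [339. 253.] [500.   7.  88.]
```

```bash
python3 -m jog '-0.5 0 0 0 0 0;-0.5 0 0 0 0 0;-0.5 0 0 0 0 0;-0.5 0 0 0 0 0;-0.5 0 0 0 0 0;-0.5 0 0 0 0 0;-0.5 0 0 0 0 0;-0.5 0 0 0 0 0;-0.5 0 0 0 0 0;-0.5 0 0 0 0 0;-0.5 0 0 0 0 0'
python3 -m jog '-0.5 0 0 0 0 0;-0.5 0 0 0 0 0;-0.5 0 0 0 0 0;-0.5 0 0 0 0 0;-0.5 0 0 0 0 0;-0.5 0 0 0 0 0;-0.5 0 0 0 0 0;-0.5 0 0 0 0 0;-0.5 0 0 0 0 0;-0.5 0 0 0 0 0;0 0 0 0 0 0'
python3 -m jog '0 0 -0.6 0 0 0;0 0 -1 0 0 0;0 0 -1 0 0 0;0 0 -1 0 0 0;0 0 -1 0 0 0'
python3 -m jog '-1 0 -0.5 0 0 0;-1 0 -0.5 0 0 0;-1 0 -0.5 0 0 0;-1 0 -0.5 0 0 0;-1 0 -0.5 0 0 0;-1 0 -0.5 0 0 0;-1 0 -0.5 0 0 0;-1 0 -0.5 0 0 0;-1 0 0 0 0 0;-1 0 0 0 0 0;-1 0 0 0 0 0;-1 0 0 0 0 0'
python3 - <<'E'
from h import *
f,s=look('pics/l6.png')
import pickle
p=pickle.load(open("scene0.pkl","rb"))
b,l=blobs(s,[(285,228),(412,238),(406,340),(255,320)],88,thr=110,amin=25)
for x in b: print(x[0],x[1].round(1),x[2].round())
a,c=p["image"].astype(int),s["image"].astype(int)
# pot shift by template
for n,(y0,y1,x0,x1) in {"pot":(250,284,304,336),"stamp":(262,284,358,374)}.items():
    t=p["image"][y0:y1,x0:x1]; r=cv2.matchTemplate(s["image"][y0-8:y1+8,x0-8:x1+8],t,cv2.TM_CCOEFF_NORMED)
    _,m,_,q=cv2.minMaxLoc(r); print(n,round(m,3),q[0]-8,q[1]-8)
E
```

```text
t: 26.65
tcp_pos: [486.6, -78.9, 96.5]
ee_rot: [-2.223, -2.219, 0.0]
ft_force: [-0.3, -1.4, -0.3]
gripper_width: 9.7
finger_force: 0.1
t: 28.02
tcp_pos: [486.7, -179.1, 96.6]
ee_rot: [2.224, 2.218, 0.0]
ft_force: [-1.1, 0.5, -0.4]
gripper_width: 9.9
finger_force: 0.0
t: 28.65
tcp_pos: [486.4, -177.6, 190.0]
ee_rot: [2.222, 2.22, 0.0]
ft_force: [0.4, 0.0, -0.0]
gripper_width: 10.2
finger_force: 0.0
t: 30.15
tcp_pos: [485.9, -419.4, 268.0]
ee_rot: [-2.223, -2.219, -0.0]
ft_force: [-0.3, -0.4, 0.4]
gripper_width: 10.1
finger_force: 0.0
217 [321.4 260.8] [527. -28.  88.]
107 [314.7 274.3] [565. -37.  88.]
pot 0.985 0 0
stamp 0.983 0 0
```

View pics/l6.png

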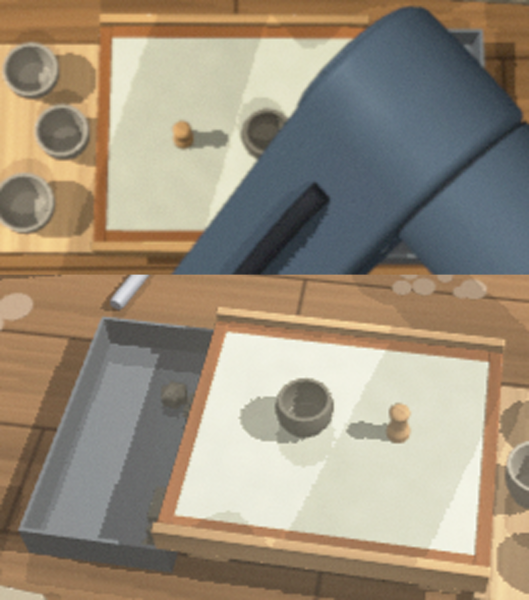

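The slab is clear and the pot and stamp haven't moved (0 px shift). I've used all ten views, so I'll retract to near the start pose and confirm the tray contents numerically by differencing against the first top image.

```bash
python3 -m jog '-0.475 -0.87 -0.2 0 0 0;-0.475 -0.87 -0.2 0 0 0;-0.475 -0.87 -0.2 0 0 0;-0.475 -0.87 -0.2 0 0 0;-0.475 -0.87 -0.2 0 0 0;-0.475 -0.87 -0.2 0 0 0;-0.475 -0.87 -0.2 0 0 0;-0.475 -0.87 -0.2 0 0 0;-0.475 -0.87 -0.2 0 0 0;-0.475 -0.87 -0.2 0 0 0'
python3 -m jog '-0.475 -0.87 0 0 0 0;-0.475 -0.87 0 0 0 0;-0.475 -0.87 0 0 0 0;-0.475 -0.87 0 0 0 0;-0.475 -0.87 0 0 0 0;-0.475 -0.87 0 0 0 0;-0.475 -0.87 0 0 0 0;-0.475 -0.87 0 0 0 0;-0.475 -0.87 0 0 0 0;0 0 0 0 0 0;0 0 0 0 0 0;0 0 0 0 0 0'
python3 - <<'E'
from h import *
import pickle
p=pickle.load(open("top0.pkl","rb"));f=fix(grab_frame("top"))
d=cv2.GaussianBlur(f["image"],(3,3),0).astype(int)-cv2.GaussianBlur(p["image"],(3,3),0).astype(int)
# clay is warmer than the grey-blue tray: red minus blue
w=lambda im:(im[:,:,0].astype(int)-im[:,:,2]); im=cv2.GaussianBlur(f["image"],(3,3),0);i0=cv2.GaussianBlur(p["image"],(3,3),0)
b=((w(im)-w(i0))>8).astype(np.uint8)
m=np.zeros_like(b); m[120:280,190:480]=1
n,l,st,c=cv2.connectedComponentsWithStats(b*m)
for i in range(1,n):
    if st[i,4]>15: print("warm",st[i],c[i].round(),pt(f,*c[i],12).round())
b=((abs(d).sum(2)>60)).astype(np.uint8)*m
n,l,st,c=cv2.connectedComponentsWithStats(b)
for i in range(1,n):
    if st[i,4]>20: print("diff",st[i],c[i].round(),pt(f,*c[i],12).round())
E
```

```text
t: 31.5
tcp_pos: [310.7, -513.5, 308.8]
ee_rot: [-2.224, -2.219, -0.0]
ft_force: [0.2, 1.0, -0.3]
gripper_width: 10.0
finger_force: 0.0
t: 33.0
tcp_pos: [155.7, -597.7, 308.6]
ee_rot: [-2.222, -2.22, -0.001]
ft_force: [0.5, 0.4, 0.2]
gripper_width: 10.0
finger_force: 0.0
warm [396 120  21  25 407] [406. 131.] [ 774. -213.   12.]
warm [392 156   8  12  61] [395. 161.] [ 688. -180.   12.]
warm [371 163   9  14  60] [375. 170.] [ 664. -126.   12.]
warm [291 165  11  11  52] [296. 170.] [665.  86.  12.]
warm [394 172   7  15  89] [397. 179.] [ 639. -182.   12.]
warm [387 207   6  15  78] [389. 213.] [ 543. -159.   12.]
warm [451 213  29  29 273] [465. 224.] [ 512. -356.   12.]
warm [393 220   7  13  56] [395. 225.] [ 511. -173.   12.]
warm [284 222  12  12  39] [290. 228.] [505. 101.  12.]
warm [368 222  15  12 102] [376. 228.] [ 504. -124.   12.]
warm [400 228  14  12 121] [406. 234.] [ 488. -202.   12.]
warm [362 248  11   5  39] [367. 250.] [445. -98.  12.]
warm [361 255  11   6  48] [365. 257.] [427. -93.  12.]
warm [338 262  11  18  54] [343. 270.] [394. -34.  12.]
diff [352 144  17   3  39] [359. 145.] [737. -85.  12.]
diff [330 154  32  31 434] [345. 167.] [673. -45.  12.]
diff [281 161  24  17 257] [293. 170.] [667.  96.  12.]
diff [364 160  18  18 228] [372. 169.] [ 668. -118.   12.]
diff [297 192  31  56 317] [315. 218.] [534.  37.  12.]
diff [363 206  24  43 557] [375. 228.] [ 504. -121.   12.]
diff [279 218  22  17 274] [288. 226.] [511. 108.  12.]
diff [411 259  69  21 611] [454. 272.] [ 386. -318.   12.]
```

All four offcuts show up in the tray, at about (395,161), (397,179), (395,225) and (406,234). I'm handing in.

```bash
python3 -c "from workcell import sign_off; print(sign_off())"
```

```text
the job is handed in; nothing more can be done
None
```

All four offcuts are swept into the scrap tray, the pot and stamp stand where they were, and the job was handed in at about 33 s; the tray contents were confirmed by image differencing because I had used all ten picture views.

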